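Fit the roller and hold the spread snap ring at its groove

TASK

Put the small roller over the upright axle stub so that it sits fully home on the shoulder. Then take the ring pliers by both handles out of their rack, squeeze them to spread the snap ring on their tips, slide the open ring down over the end of the axle until it is level with the groove, and finish there: keep holding the pliers upright and squeezed, ring spread around the groove and clear of the roller, letting go of nothing. Do not knock over or shove the other things on the table.

Things in the scene. Friction and masses are not known exactly. Their poses are not given: they have to be found in the camera images.
- axle_stand: Fixed upright steel axle stub on a square aluminium foot (92x92x12 mm, four bolts). Origin: centre of the foot's underside, on the axle's axis, z up. Above the foot a round shoulder, 39 mm across (48 mm at its root); above it the axle, 23 mm thick, up to 68 mm above the origin, its last 5 mm tapering to 15 mm.
- seat (a point): Centre of the shoulder's flat upper face, 24 mm above the origin of axle_stand: where the roller's underside comes to rest.
- groove (a point): Point on the axle's axis at mid-height of its groove (5 mm wide, 19 mm thick), 49 mm above the origin of axle_stand.
- axle_top (a point): Point on the axle's axis at its upper end.
- roller: Loose grey roller with two equal flanges, standing on its end: 48 mm across the flanges (each 4 mm thick, at bottom and top), 42 mm between, 18 mm high, bore 29 mm, 60 g. Origin: centre of its underside, z along the bore. Either end may face up.
- rack: Fixed pliers rack: wooden foot 105x85x10 mm, a column at its rear (its own +x) and a level steel fork, top 82 mm above the table, open towards the rack's -x (roughly to the robot, within 0.35 rad): two prongs 40 mm apart, from 20 mm in front of the origin to 26 mm behind it, a lip 3 mm high at their front ends. Origin: on the table, below the middle of the hanging pliers.
- pliers: Loose ring pliers (0.17 kg), upright in the rack's fork, handles up, the snap ring on the tips of their cranked jaws below the fork. Origin: on the middle axis of the handles, at ring height (30 mm above the table in the rack); z up; y the direction in which the handles are squeezed; -x from the handles to the ring. Yaw at the start as the rack's. Ring and jaws reach 45 mm in -x.
- grip (a point): Point midway between the handles, 120 mm above the pliers' origin: where to squeeze. Handles: black, 16 mm wide in x, from 80 to 145 mm above the origin; at rest they splay to 55 mm over all at the top; fully squeezed they are parallel, 30 mm over all.
- ring_centre (a point): Centre of the spread ring at its mid-height, at [-19.7, 0, 0] mm in the pliers' frame: to be brought onto the axle's axis (about 2.5 mm play). The ring is a round steel wire 3 mm thick, bore 21 mm at rest (too small for the axle), about 28 mm when spread, then 40 mm wide over all.
- half_l (a joint): Opening of the pliers in rad: 0 at rest (ring closed), 0.18 at the stop (ring fully spread). A spring closes it; holding it at the stop takes about 8 N on each handle at the grip point.
- glue_bottle: Bystander: white glue bottle with a pointed cap, 44 mm across, 140 mm high, origin under its centre.
- pot_right: Bystander: paint pot at the rear of the table, right of the middle, 35 mm across, 38 mm high.
- pot_left: Bystander: paint pot at the rear of the table, left of the middle, 35 mm across, 38 mm high.
- round_tin: Bystander: flat round tin, 54 mm across, 17 mm high.
- guard (a point): Middle of the underside of the pliers' flat guard plate (30 mm in x, 54 mm in y), 52 mm above their origin; it rests on the fork's prongs. To come out: lift 8 to 15 mm, pull along the rack's -x by at least 45 mm (guard clear of the fork), then lift.
Things that resemble listed ones, but are neither listed nor needed, are in the scene too. Leave any red look-alike of the roller alone.

How it is judged (in metres and radians):
On the way, in this order (a step that is already met when the one before it is completed fails the run):
1. the roller sits on the shoulder of the axle, let go (horizontal distance between roller and seat below 0.005 m and z of roller in the frame of seat between -0.003 and 0.0025 m and contact force between the fingers and roller below 0.1 N and linear speed of roller below 0.02 m/s), for 0.2 s.
2. the ring, spread by squeezing the pliers, is over the end of the axle (value of joint half_l above 0.14 rad and contact force between the fingers and pliers above 2 N and horizontal distance between ring_centre and axle_top below 0.008 m and z of ring_centre in the frame of axle_top above -0.004 m), for 0.05 s.
At the end, for the whole second after the job is handed in: Roller on the shoulder (height 2.5 mm, axis 5 mm); fingers hold the pliers (over 2 N), squeezed over 0.14 rad, still, upright within 0.2 rad; ring within 3.5 mm of the groove's height and 6 mm of its axis; roller and rack untouched by the pliers (under 0.5 and 0.1 N), axle pushed under 8 N (horizontal distance between roller and seat below 0.005 m and z of roller in the frame of seat between -0.003 and 0.0025 m and value of joint half_l above 0.14 rad and contact force between the fingers and pliers above 2 N and horizontal distance between ring_centre and groove below 0.006 m and z of ring_centre in the frame of groove between -0.0035 and 0.0035 m and angle between pliers's own z axis and vertical below 0.2 rad and contact force between pliers and roller below 0.5 N and contact force between pliers and axle_stand below 8 N and contact force between pliers and rack below 0.1 N and linear speed of pliers below 0.02 m/s); the arm keeps its last pose, push and grip.
It fails at once if a bystander was shoved or knocked over (distance of any of glue_bottle, pot_right, pot_left, round_tin from where it was at the start of the episode above 0.03 m or angle between any of glue_bottle, pot_right, pot_left's own z axis and vertical above 0.5 rad).
It also fails if it takes over 58 s, if anything falls off the work surface, if the arm or the gripper's body presses on something with over 40 N, if the wrist force passes 120 N, or if a joint passes its speed limit or range.

ROBOT

A 6-joint arm with a two-finger parallel gripper is mounted at the origin on the work surface; the furniture and walls round the work are solid. World frame = base frame: x ahead of the robot, y to its left, z up, the work surface at z = 0. Lengths are in mm, angles in rad, forces in N, time in s.
With the tool pointing down it reaches from about 275 to 1000 mm from the base axis. Payload 8.4 kg.
Tool frame: the origin (TCP) lies between the finger pads; the fingertips stand 22 mm ahead of it and the grasp point (between the pads) lies 3 mm ahead of it; z points along the fingers, y is the line along which they close (so a half turn about z gives the same grasp; the last joint's range is limited). The gripper opens to 85 mm and grips with 20 to 120 N. Pads are 22 mm wide; open, the fingers measure 114 mm over their backs; the gripper's body (76 mm by 85 mm) begins 54 mm behind the grasp point. The pads swing forward as they close: fully open they stand 13 mm farther back than shut.
Start: joints at [1.278, 0.353, 1.633, -0, 1.155, -0.002], TCP at [179.198, 598.762, 253.281] pointing down, gripper open.
Joint ranges: [-2.63, 2.63], [-0.92, 2.1], [0.06, 2.66], [-1.3, 4.44], [0, 2.69], [-3.02, 3.02]. Speed limits (rad/s): [2.22, 2.22, 2.79, 3.14, 3.14, 3.14].

INTERFACE

Orientations are given as [roll, pitch, yaw] about the fixed x, y, z axes, in that order (R = Rz(yaw) Ry(pitch) Rx(roll)).
In Python, from rig import r, grab_frame gives the robot as it stands.
- The arm moves only by the shell command python3 -m inch 'ROWS' [FORCE]. ROWS is JSON, a list of rows, each a list of 7 numbers: the turn, a rotation vector about the tool's x, y, z as a fraction of full scale, then the shift along the tool's x, y, z as a fraction of full scale, then the closure, from 0 (fully open) to 1 (shut). In form: [[rx, ry, rz, dx, dy, dz, fingers], ...]. A call has 1 to 8 rows; each row shifts and turns the commanded pose from where the row before left it, along the tool's axes as they then stand; what a row does not reach is not made up. Full scale, the value 1, is 2.5 cm for a shift and pi rad for a turn. A row lasts 1/12 s, in which the tool goes at most 41.7 mm and 7.16 degrees, less where a joint would pass 70% of its speed; a pose out of reach is approached as far as the arm can. A call with a number of a shift or a turn outside -1 to 1 is refused whole. A call with a gripper value outside its range is refused whole. The fingers move at their own pace and stop on an object; FORCE is the grip in N (left out, the last holds). Time passes only in rows, so rows that do not move let the fingers close. It gives the time, the measured TCP pose, the force, the opening and the grip force at its end, in the units of the state.
- r.sense(): the state, without advancing time (a new reading comes with each control period).
- grab_frame(name): name is "scene" or "side" or "wrist"; returns a dict with "pixels" (384x512x3 uint8, red, green, blue), "z_map" (384x512 float32, mm along the optical axis (not along the pixel's ray), 0 where there is no reading), "vertical_fov" (degrees; the focal length in pixels is half the picture's height over the tangent of half this angle, whatever the lens; pixels are square), "cx", "cy" (the principal point, pixels), "cam_to_world" (4x4, takes a point from camera to world coordinates). Camera axes: x right, y down, z forward; pixel columns grow to the right and rows downward; lengths in mm; the calibration is good to about 2 mm. A picture is of the moment at which its call begins.
- r.sign_off(): hands the job in; it is judged then, once.
The state is a dict: "clock": time; "qpos": joint angles; "qvel": joint speeds; "joint_efforts": joint torques, N m; "eef_pos": TCP position; "tcp_rot": TCP orientation; "contact_force": force on the tool from outside, world axes, zero at the start; "wrist_torque": the same for the moment, N m; "opening": opening from 0.0 (shut) to 1.0 (fully open); "grasp_force": force on a finger pad.
Only numpy, scipy, OpenCV 4.12 (cv2) and the standard library are available. Lean on these libraries where they do the work, as an engineer would, in place of code of your own. Each camera call takes 0.05 s, during which the arm holds its last target. There are 200 camera calls.

## Working session

There is one attempt and no reset: what is moved stays moved. The work goes in short steps, Python scripts to look and compute and a shell command to move; the robot and the scene stay as the last step left them, time stands still between calls to the robot, and variables do not carry over. Pictures are saved under pics/ and viewed, at most 15 in all, crops included, and the job is handed in when it is done.

```bash
mkdir -p pics; ls
python3 - <<'E'
from rig import r, grab_frame
import cv2,numpy as np
print(r.sense())
ims=[]
for n in ("scene","side","wrist"):
    f=grab_frame(n); np.savez(f"pics/{n}0.npz",**f)
    cv2.imwrite(f"pics/{n}0.png",f["pixels"][:,:,::-1]); print(n,f["vertical_fov"],f["cx"],f["cy"],np.round(f["cam_to_world"],2).tolist())
E
```

```text
pics
{'clock': 0.0, 'qpos': array([ 1.27758015e+00,  3.53654206e-01,  1.63416635e+00,  1.74416738e-05,
        1.15521876e+00, -2.37789194e-03]), 'qvel': array([-9.17794310e-05, -1.34566007e-03, -5.59637417e-04,  2.30703780e-04,
       -3.16772596e-05,  1.43095789e-03]), 'joint_efforts': array([-1.70347088e-03, -6.05282950e+01, -3.42071915e+01, -1.51224622e-04,
        9.78977914e-03, -2.31212545e-05]), 'eef_pos': array([179.06803207, 598.30751963, 252.5441027 ]), 'tcp_rot': array([-3.14014603e+00, -1.93868596e-05,  2.85074730e+00]), 'contact_force': array([-0.19386651,  0.29704857, -0.27208171]), 'wrist_torque': array([ 0.03280502, -0.02531503,  0.01325398]), 'grasp_force': 0.0, 'opening': 1.0016973011816939}
scene 53.16077555721691 258.7185506926802 194.71031770769105 [[0.78, -0.48, 0.41, 149.46], [-0.63, -0.57, 0.52, -407.53], [-0.02, -0.66, -0.75, 767.74], [0.0, 0.0, 0.0, 1.0]]
side 45.55811956063289 247.48325457160007 199.08407918091936 [[-0.95, -0.15, 0.27, 190.73], [-0.31, 0.51, -0.81, 907.07], [-0.01, -0.85, -0.53, 712.91], [0.0, 0.0, 0.0, 1.0]]
wrist 62.770346555343174 253.55534133090745 195.085141627293 [[0.29, 0.91, 0.3, 102.02], [0.96, -0.27, -0.09, 619.76], [-0.0, 0.31, -0.95, 373.9], [0.0, 0.0, 0.0, 1.0]]
```

View pics/scene0.png

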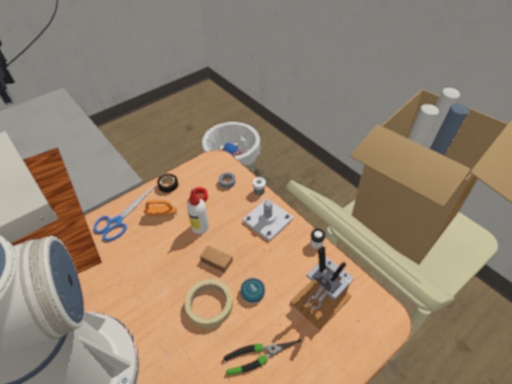

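View pics/side0.png

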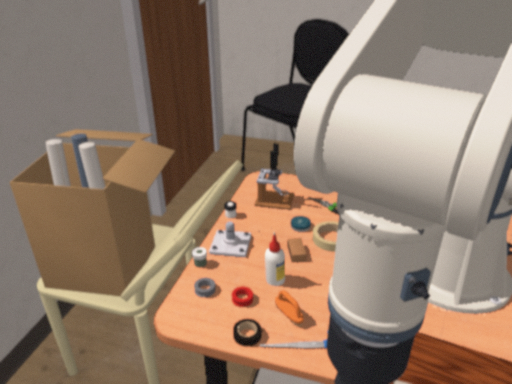

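The scene view shows the grey roller at (227,180), red look-alike (199,195), axle stand (268,218), rack with pliers (325,285), pots at (259,185) and (318,237), bottle (197,213). In the side view they are at roller (205,288), axle (231,240), rack (272,185).

```bash
cat > h.py <<'E'
import numpy as np,cv2
def cloud(f):
    h,w=f["z_map"].shape; fl=h/2/np.tan(np.radians(float(f["vertical_fov"]))/2)
    u,v=np.meshgrid(np.arange(w),np.arange(h)); z=f["z_map"]
    P=np.stack([(u-f["cx"])/fl*z,(v-f["cy"])/fl*z,z],-1)
    T=f["cam_to_world"]; W=P@T[:3,:3].T+T[:3,3]; W[z==0]=np.nan
    return W
def ray(f,uv,zp):
    fl=192/np.tan(np.radians(float(f["vertical_fov"]))/2);T=f["cam_to_world"]
    d=T[:3,:3]@np.array([(uv[0]-f["cx"])/fl,(uv[1]-f["cy"])/fl,1]); o=T[:3,3]
    return o+d*(zp-o[2])/d[2]
def circ(p):
    A=np.c_[2*p,np.ones(len(p))]; s=np.linalg.lstsq(A,(p**2).sum(1),rcond=None)[0]
    return s[:2],np.sqrt(s[2]+s[:2]@s[:2])
E
python3 - <<'E'
from h import *
for n,pts in (("scene",dict(roller=(227,180),red=(199,195),axle=(268,218),potR=(259,185),potL=(318,237),bottle=(197,213),tin=(252,290),rack=(325,285))),("side",dict(roller=(205,288),axle=(231,240),potR=(200,257),potL=(231,210),bottle=(275,262),rack=(272,185)))):
    f=dict(np.load(f"pics/{n}0.npz")); W=cloud(f)
    tbl=W[...,2]; print(n)
    for k,(u,v) in pts.items():
        s=30 if k in("axle","rack") else 16
        Q=W[v-s:v+s,u-s:u+s].reshape(-1,3)
        Q=Q[(Q[:,2]>6)&(np.abs(Q[:,2])<300)]
        c=W[v,u]; Q=Q[np.hypot(*(Q[:,:2]-c[:2]).T)<(45 if k!='rack' else 90)]
        print(k,len(Q),np.round(c),"mn",np.round(Q.min(0)),"mx",np.round(Q.max(0)),"mid",np.round((Q.min(0)+Q.max(0))/2))
        if k=="axle":
            t=Q[(Q[:,2]>28)]; print(" axle part",np.round((t.min(0)+t.max(0))/2,1),np.round(t.max(0)-t.min(0)),len(t))
        if k=="rack":
            t=Q[(Q[:,2]>105)]; print(" handles",np.round((t.min(0)+t.max(0))/2,1),np.round(t.min(0)),np.round(t.max(0)),len(t))
E
```

```text
scene
roller 185 [531. 222.   2.] mn [503. 191.   6.] mx [549. 242.  24.] mid [526. 216.  15.]
red 111 [441. 226.   1.] mn [417. 196.   6.] mx [461. 243.  22.] mid [439. 220.  14.]
axle 863 [520.  33.  27.] mn [479.  -6.   6.] mx [564.  78.  72.] mid [522.  36.  39.]
 axle part [523.6  39.8  49.8] [28. 24. 43.] 151
potR 203 [566. 124.  38.] mn [555.  84.   6.] mx [586. 150.  43.] mid [570. 117.  25.]
potL 242 [567. -89.  38.] mn [ 543. -100.    6.] mx [588. -66.  42.] mid [566. -83.  24.]
bottle 558 [378. 120.  77.] mn [364. 114.   7.] mx [408. 155. 115.] mid [386. 134.  61.]
tin 507 [372. -89.  20.] mn [ 348. -113.    6.] mx [401. -59.  23.] mid [375. -86.  14.]
rack 2329 [ 468. -201.   89.] mn [ 421. -235.    6.] mx [ 530. -149.  175.] mid [ 475. -192.   91.]
 handles [ 477.5 -196.4  140. ] [ 468. -222.  105.] [ 487. -171.  175.] 289
side
roller 249 [526. 209.  -1.] mn [499. 194.   6.] mx [547. 241.  22.] mid [523. 217.  14.]
axle 708 [518.  53.  23.] mn [475.   9.   6.] mx [563.  93.  70.] mid [519.  51.  38.]
 axle part [523.4  48.4  49.3] [25. 23. 42.] 145
potR 233 [560. 150.  35.] mn [551. 119.   6.] mx [586. 155.  41.] mid [569. 137.  24.]
potL 170 [561. -68.  28.] mn [ 551. -101.    6.] mx [585. -62.  40.] mid [568. -81.  23.]
bottle 591 [377. 162.  73.] mn [360. 131.  15.] mx [404. 164. 108.] mid [382. 147.  61.]
rack 282 [ 502. -276.    0.] mn [ 425. -233.    6.] mx [ 521. -187.  144.] mid [ 473. -210.   75.]
 handles [ 471.5 -204.8  126.8] [ 469. -210.  110.] [ 474. -199.  144.] 22
```

View pics/wrist0.png

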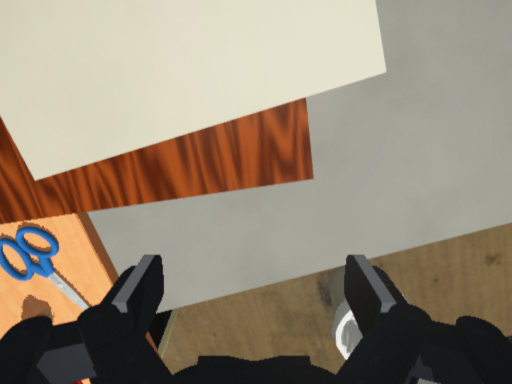

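Wrist view: only the off-table area and scissors, fingers at the bottom; not useful yet. Now to the roller (about (525,217)), tool turned to close along world y.

```bash
python3 -m inch '[[0,0,-0.031,0,0,0,0],[0,0,-0.031,0,0,0,0],[0,0,-0.0305,0,0,0,0],[0,0,0,-0.865,-0.95,0,0],[0,0,0,-0.865,-0.95,0,0],[0,0,0,-0.865,-0.95,0,0],[0,0,0,-0.865,-0.95,0,0],[0,0,0,-0.865,-0.95,0,0]]' && python3 -m inch '[[0,0,0,-0.865,-0.95,0,0],[0,0,0,-0.865,-0.95,0,0],[0,0,0,-0.865,-0.95,0,0],[0,0,0,-0.865,-0.95,0,0],[0,0,0,-0.865,-0.95,0,0],[0,0,0,-0.865,-0.95,0,0],[0,0,0,-0.865,-0.95,0,0],[0,0,0,-0.865,-0.95,0,0]]' && python3 -m inch '[[0,0,0,-0.865,-0.95,0.8,0],[0,0,0,-0.865,-0.95,0.8,0],[0,0,0,-0.865,-0.95,0.8,0],[0,0,0,0,0,0,0],[0,0,0,0,0,0,0]]'
python3 - <<'E'
from rig import r, grab_frame
from h import *
f=grab_frame("wrist"); np.savez("pics/w1.npz",**f); cv2.imwrite("pics/w1.png",f["pixels"][:,:,::-1])
W=cloud(f); Q=W.reshape(-1,3); m=(Q[:,2]>13)&(Q[:,2]<24)&(np.hypot(Q[:,0]-525,Q[:,1]-217)<40)
p=Q[m]; print(len(p),p.min(0),p.max(0),np.nanmedian(p,0),circ(p[:,:2]))
E
```

```text
clock: 0.82
eef_pos: [287.9, 478.7, 253.1]
tcp_rot: [-3.141, -0.0, -3.141]
contact_force: [-0.1, 0.4, -0.2]
opening: 1.001
grasp_force: 0.0
clock: 1.48
eef_pos: [461.0, 288.5, 253.2]
tcp_rot: [-3.141, -0.0, 3.141]
contact_force: [0.5, 1.4, 0.2]
opening: 0.997
grasp_force: 0.0
clock: 1.9
eef_pos: [525.1, 217.1, 191.8]
tcp_rot: [-3.141, -0.003, 3.139]
contact_force: [-0.5, 0.2, 0.4]
opening: 1.001
grasp_force: 0.0
1178 [502.3773909  190.87121374  13.05781615] [550.04342149 237.76234979  20.85222809] [525.63687187 214.35904582  18.63614604] (array([525.66350553, 214.63697795]), np.float64(19.40812683215687))
```

View pics/w1.png

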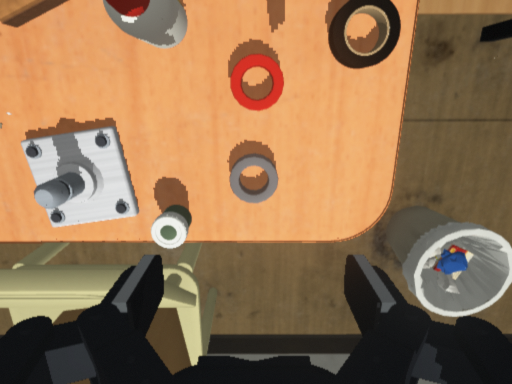

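Wrist view: roller at (254,179), red look-alike (257,82), axle tip (45,192), pot (170,229). Roller centre is about (525.7,214.5). Descend and grip; also measure the axle from this frame.

```bash
python3 - <<'E'
from h import *
f=dict(np.load("pics/w1.npz")); Q=cloud(f).reshape(-1,3)
for a,b in((64,74),(45,62),(30,45),(20,27),(8,14)):
    p=Q[(Q[:,2]>a)&(Q[:,2]<b)&(np.hypot(Q[:,0]-523,Q[:,1]-44)<70)]; print(a,len(p),p.min(0),p.max(0),np.median(p,0))
E
python3 -m inch '[[0,0,0,0,-0.1,0.9,0],[0,0,0,-0.02,0,0.9,0],[0,0,0,0,0,0.9,0],[0,0,0,0,0,0.9,0],[0,0,0,0,0,0.9,0],[0,0,0,0,0,0.9,0],[0,0,0,0,0,0.9,0],[0,0,0,0,0,0.42,0]]' 30 && python3 -m inch '[[0,0,0,0,0,0,0],[0,0,0,0,0,0,0.3],[0,0,0,0,0,0,0.5],[0,0,0,0,0,0,0.7],[0,0,0,0,0,0,0.7],[0,0,0,0,0,0,0.7],[0,0,0,0,0,0,0.7],[0,0,0,0,0,0,0.7]]'
```

```text
64 530 [515.85963175  31.68571543  64.07171125] [537.24103745  53.80038044  70.81142932] [525.51416735  45.23911298  68.06363767]
45 328 [515.39898241  40.01118201  45.10826201] [535.88287866  54.33374875  61.80488523] [522.19541173  51.37649807  53.82592837]
30 243 [515.57201681  40.14759899  30.02124444] [535.93254011  54.4390071   44.81347171] [522.24170727  51.77508938  37.60401815]
20 732 [500.32368414   1.58194334  20.00573277] [568.72393217  81.27180747  26.9376597 ] [519.82456449  50.98541742  24.85671248]
8 5140 [475.46881315  -8.050562     8.04775254] [578.15008385  94.22486778  13.99966569] [514.69404389  53.3047907   12.83465597]
clock: 2.62
eef_pos: [524.3, 217.2, 23.9]
tcp_rot: [-3.141, -0.002, -3.14]
contact_force: [-0.4, 0.2, -0.8]
opening: 0.999
grasp_force: 0.0
clock: 3.28
eef_pos: [526.6, 216.8, 27.2]
tcp_rot: [3.14, 0.002, 3.141]
contact_force: [-2.4, 0.5, 8.8]
opening: 0.536
grasp_force: 29.2
```

```bash
python3 -m inch '[[0,0,0,0,0,-0.8,0.7],[0,0,0,0,0,-0.96,0.7],[0,0,0,0,0,-0.96,0.7],[0,0,0,0,0,-0.96,0.7],[0,0,0,0,0,-0.96,0.7],[0,0,0,0,-0.8,0,0.7],[0,0,0,0,-0.8,0,0.7],[0,0,0,0,-0.8,0,0.7]]' && python3 -m inch '[[0,0,0,0,-0.9,0,0.7],[0,0,0,0,-0.9,0,0.7],[0,0,0,0,-0.9,0,0.7],[0,0,0,0,-0.7,0,0.7],[0,0,0,0,0,0,0.7],[0,0,0,0,0,0,0.7],[0,0,0,0,0,0,0.7]]'
python3 - <<'E'
from rig import r, grab_frame
from h import *
print(r.sense()["eef_pos"])
out=[]
for n in("wrist","scene","side"):
    f=grab_frame(n); np.savez(f"pics/{n}2.npz",**f); im=f["pixels"][:,:,::-1]
    W=cloud(f); Q=W.reshape(-1,3); near=np.hypot(Q[:,0]-525,Q[:,1]-44)<70
    for a,b in((62,74),(20,60),(100,116)):
        p=Q[near&(Q[:,2]>a)&(Q[:,2]<b)]
        if len(p): print(n,a,len(p),p.min(0),p.max(0),np.median(p,0))
    if n!="wrist": im=cv2.resize(im[130:290,180:340],(380,380))
    else: im=cv2.resize(im,(506,380))
    out.append(im)
cv2.imwrite("pics/c2.png",cv2.resize(np.hstack(out),(800,240)))
E
```

```text
clock: 3.95
eef_pos: [526.1, 155.9, 142.9]
tcp_rot: [3.141, 0.003, -3.141]
contact_force: [0.3, 0.9, -1.2]
opening: 0.538
grasp_force: 30.8
clock: 4.53
eef_pos: [525.9, 71.6, 141.9]
tcp_rot: [3.141, 0.001, 3.141]
contact_force: [0.2, 0.6, -0.4]
opening: 0.527
grasp_force: 30.8
[525.87323588  71.57056398 141.86494942]
wrist 62 709 [515.13671048  31.72380286  62.0509196 ] [536.87328091  53.65406814  70.41842842] [523.53640662  41.98949795  67.94229669]
wrist 20 1278 [495.61914054   7.37094803  20.05022082] [567.73519163  61.87218143  59.86711981] [517.44275744  46.32846318  25.15180383]
wrist 100 8 [535.0963807   58.13512503 114.54181495] [539.17975524  81.20390014 115.9328339 ] [537.55205359  75.01428536 115.74644672]
scene 62 63 [515.22497508  32.42948116  62.24193883] [535.8619984   52.70416443  71.91363668] [524.41470172  40.98710905  68.24428509]
scene 20 186 [485.22088608   1.19758963  20.11118288] [562.57760895  72.96836155  59.98080876] [519.18786655  35.75074036  27.10052212]
scene 100 3 [506.24631354  59.87907841 115.40302903] [535.54071418  88.89866021 115.98314882] [526.6002171   84.97799002 115.90750939]
side 62 43 [512.49596547  38.11680961  62.05140282] [532.66536481  60.04569889  70.25455246] [522.18611872  49.77029034  65.61203064]
side 20 179 [504.63940629  28.4507869   20.23729681] [541.97984686  65.2177763   59.87096203] [519.43552413  53.45954898  29.64617306]
side 100 10 [502.93648506  54.94945004 112.97727104] [541.13319521  94.35315176 115.77307385] [520.17269322  91.38519155 115.15571494]
```

View pics/c2.png

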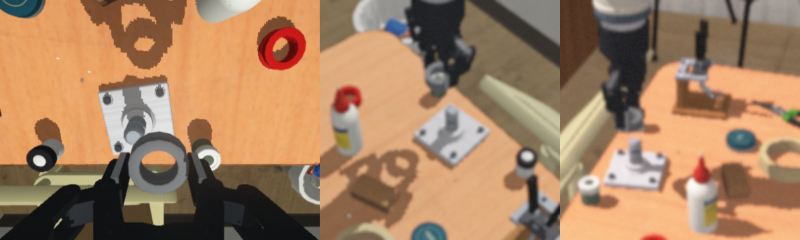

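Left: roller held in fingers over the axle foot (axle at ~(135,135)); scene/side crops show roller hanging just off the axle. Check its tilt and centre in the same wrist frame.

Run:
```python
from h import *
f=dict(np.load("pics/wrist2.npz")); W=cloud(f); im=f["pixels"].astype(int)
g=(im.max(2)-im.min(2)<25)&(im.mean(2)>90)
m=g&(np.hypot(W[...,0]-526,W[...,1]-71.6)<27)&(W[...,2]>105)&(W[...,2]<150)
p=W[m]; print(len(p),np.percentile(p,[1,50,99],axis=0).round(1))
t=p[p[:,2]>np.percentile(p[:,2],60)-1.5]
A=np.c_[p[:,:2]-p[:,:2].mean(0),np.ones(len(p))]
q=p.copy()
for _ in range(8):
    A=np.c_[q[:,:2]-[526,71.6],np.ones(len(q))]; s=np.linalg.lstsq(A,q[:,2],rcond=None)[0]
    e=p[:,2]-np.c_[p[:,:2]-[526,71.6],np.ones(len(p))]@s; q=p[(e>-1.5)&(e<4)]
print(s,len(q),q.min(0),q.max(0),circ(q[:,:2]))
h,c=np.nonzero(m),0
print("hist",np.histogram(p[:,2],bins=range(104,150,3)))
```

```text
3813 [[502.7  47.8 131.3]
 [522.9  68.4 133.2]
 [547.3  90.  134.5]]
[-1.36574277e-03 -1.70102060e-03  1.33177923e+02] 3760 [501.68339963  47.08579779 131.70520343] [548.53768182  91.51307989 135.32502655] (array([524.9859305 ,  69.41707894]), np.float64(19.336537253854132))
hist (array([   0,    0,    0,    0,   35,    1,    0,    1,    0, 3477,  299,
          0,    0,    0,    0]), array([104, 107, 110, 113, 116, 119, 122, 125, 128, 131, 134, 137, 140,
       143, 146, 149]))
```

```bash
python3 -m inch '[[0,0,0,-0.03,-0.6,0,0.7],[0,0,0,0,-0.48,0,0.7],[0,0,0,0,0,0.6,0.7],[0,0,0,0,0,0.6,0.7],[0,0,0,0,0,0,0.7],[0,0,0,0,0,0,0.7]]'
python3 - <<'E'
from rig import r, grab_frame
from h import *
print(r.sense()["eef_pos"])
f=grab_frame("wrist"); cv2.imwrite("pics/w3.png",f["pixels"][:,:,::-1])
E
python3 -m inch '[[0,0,0,0,0,0.4,0.7],[0,0,0,0,0,0.4,0.7],[0,0,0,0,0,0.4,0.7],[0,0,0,0,0,0,0.7]]'
```

```text
clock: 5.18
eef_pos: [525.7, 44.2, 110.8]
tcp_rot: [-3.141, -0.002, 3.141]
contact_force: [0.7, -0.4, -0.7]
opening: 0.535
grasp_force: 31.0
[525.72079906  44.15988962 110.81668323]
clock: 5.57
eef_pos: [525.0, 44.2, 79.2]
tcp_rot: [-3.141, -0.003, 3.142]
contact_force: [-1.0, 1.1, -1.1]
opening: 0.533
grasp_force: 31.0
```

View pics/w3.png

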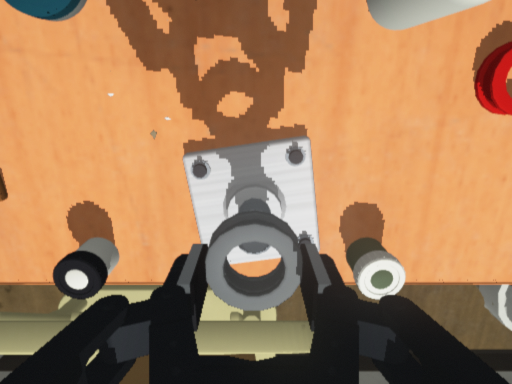

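Ring hovering centred above the axle (253,235 within the bore at (253,262)); lateral forces stayed small as it went over. Continue down.

```bash
python3 -m inch '[[0,0,0,0,0,0.4,0.7],[0,0,0,0,0,0.4,0.7],[0,0,0,0,0,0.2,0.7],[0,0,0,0,0,0.1,0.7],[0,0,0,0,0,0,0.7],[0,0,0,0,0,0,0.7]]'
```

```text
clock: 6.07
eef_pos: [526.3, 44.2, 53.7]
tcp_rot: [-3.142, -0.0, 3.141]
contact_force: [-0.0, 0.1, -0.1]
opening: 0.534
grasp_force: 31.0
```

```bash
python3 -m inch '[[0,0,0,0,0,0.06,0.7],[0,0,0,0,0,0.06,0.7],[0,0,0,0,0,0.06,0.7],[0,0,0,0,0,0,0.7],[0,0,0,0,0,0,0.7]]'
```

```text
clock: 6.48
eef_pos: [526.8, 44.2, 51.0]
tcp_rot: [3.142, 0.001, 3.141]
contact_force: [-6.4, -0.8, 21.7]
opening: 0.535
grasp_force: 32.1
```

Firm contact at the expected height. Release and rise.

```bash
python3 -m inch '[[0,0,0,0,0,-0.06,0.45],[0,0,0,0,0,0,0.4],[0,0,0,0,0,0,0.2],[0,0,0,0,0,0,0],[0,0,0,0,0,0,0],[0,0,0,0,0,-0.4,0],[0,0,0,0,0,-0.8,0],[0,0,0,0,0,-0.9,0]]' && python3 -m inch '[[0,0,0,0,0,-0.9,0],[0,0,0,0,0,-0.9,0],[0,0,0,0,0,-0.9,0],[0,0,0,0,0,-0.9,0],[0,0,0,0,0,-0.9,0],[0,0,0,0,0,-0.9,0],[0,0,0,0,0,0,0],[0,0,0,0,0,0,0]]'
python3 - <<'E'
from rig import r, grab_frame
from h import *
print(r.sense()["eef_pos"])
f=grab_frame("wrist"); np.savez("pics/w4.npz",**f); cv2.imwrite("pics/w4.png",f["pixels"][:,:,::-1])
Q=cloud(f).reshape(-1,3); n=np.hypot(Q[:,0]-525,Q[:,1]-44)<30
for a,b in((36,50),(60,74),(66,74)):
    p=Q[n&(Q[:,2]>a)&(Q[:,2]<b)]; print(a,len(p),p.min(0),p.max(0),np.median(p,0),circ(p[:,:2]))
E
```

```text
clock: 7.15
eef_pos: [525.4, 44.1, 103.4]
tcp_rot: [-3.141, -0.003, 3.141]
contact_force: [0.2, 0.2, 0.1]
opening: 1.004
grasp_force: 0.0
clock: 7.82
eef_pos: [527.0, 44.2, 240.0]
tcp_rot: [3.141, 0.003, 3.141]
contact_force: [-0.4, 0.4, -0.7]
opening: 1.002
grasp_force: 0.0
[527.00013297  44.2435299  239.96557539]
36 1007 [502.5833333   18.56334779  36.00983717] [549.81286131  65.58806299  48.97826317] [521.50785467  41.5804714   42.71851565] (array([526.76028698,  41.96607405]), np.float64(19.358792134303485))
60 422 [515.36941782  31.81357939  60.1840993 ] [537.32911537  53.35561378  70.67654128] [525.04713692  42.5970416   67.55598192] (array([526.05562417,  42.37503636]), np.float64(7.974108590232502))
66 297 [516.55764133  32.91837175  66.06343152] [536.77960929  51.3694939   70.67654128] [526.1222399   42.59758708  68.30934913] (array([526.50961691,  42.34912306]), np.float64(6.788927302055901))
```

View pics/w4.png

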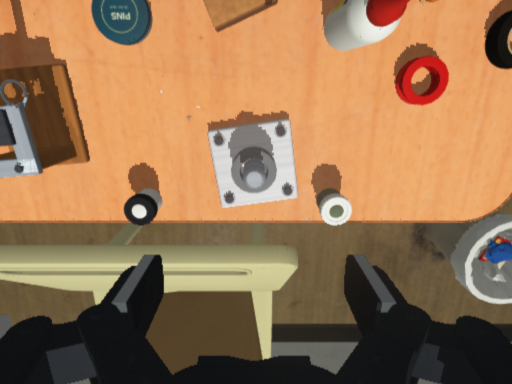

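Wrist view: roller seated round the axle (253,172), level at z≈42, foot upright; rack's foot at the left (25,120). On to the pliers, staying high.

```bash
python3 -m inch '[[0,0,0,0.19,-0.89,-0.1,0],[0,0,0,0.19,-0.89,-0.1,0],[0,0,0,0.19,-0.89,-0.1,0],[0,0,0,0.19,-0.89,-0.1,0],[0,0,0,0.19,-0.89,-0.1,0],[0,0,0,0.19,-0.89,-0.1,0],[0,0,0,0.19,-0.89,-0.1,0],[0,0,0,0.19,-0.89,-0.1,0]]' && python3 -m inch '[[0,0,0,0.19,-0.89,0,0],[0,0,0,0.19,-0.89,0,0],[0,0,0,0.19,-0.89,0,0],[0,0,0,0,0,0,0],[0,0,0,0,0,0,0],[0,0,0,0,0,0,0]]'
python3 - <<'E'
from rig import r, grab_frame
from h import *
print(r.sense()["eef_pos"])
f=grab_frame("wrist"); np.savez("pics/w5.npz",**f); cv2.imwrite("pics/w5.png",f["pixels"][:,:,::-1])
Q=cloud(f).reshape(-1,3); n=np.hypot(Q[:,0]-475,Q[:,1]+200)<60
p=Q[n&(Q[:,2]>165)&(Q[:,2]<182)]; print(len(p))
for s in (p[p[:,1]>p[:,1].mean()],p[p[:,1]<p[:,1].mean()]): print(len(s),s.min(0),s.max(0),np.median(s,0))
p=Q[n&(Q[:,2]>115)&(Q[:,2]<160)]; print(len(p),p.min(0),p.max(0))
E
```

```text
clock: 8.53
eef_pos: [487.1, -134.6, 257.0]
tcp_rot: [3.141, -0.003, 3.141]
contact_force: [0.5, 0.9, -0.5]
opening: 0.999
grasp_force: 0.0
clock: 9.03
eef_pos: [473.5, -200.0, 257.3]
tcp_rot: [3.141, -0.002, 3.141]
contact_force: [-0.3, 0.6, -1.0]
opening: 0.999
grasp_force: 0.0
[ 473.5091138  -200.01954011  257.31517747]
586
296 [ 468.27615305 -176.52710318  165.09754858] [ 483.84684197 -166.2911132   173.77889286] [ 474.86244544 -171.83435435  171.70984565]
290 [ 472.18277025 -223.21860346  165.05822548] [ 487.68595591 -213.31888478  173.97331142] [ 478.82985462 -218.00218384  171.75808918]
750 [ 468.37891598 -220.88648374  115.0807056 ] [ 487.03659089 -170.62851301  159.96365612]
```

View pics/w5.png

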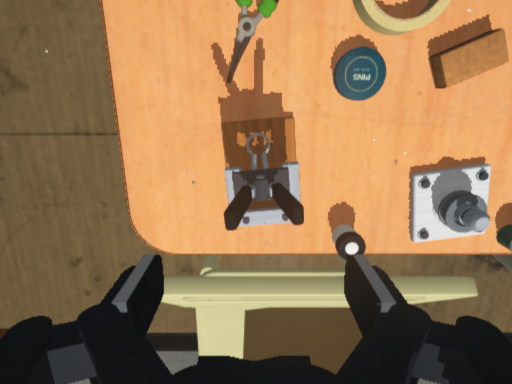

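Wrist view: handles at (238,207) and (290,207), ring below at (258,150) in the rack, bystander pot at (348,243). Pliers yaw ≈ +0.086, handle middle ≈ (477,-193.5). Align, descend to the grip point.

```bash
python3 -m inch '[[0,0,0,-0.14,0.26,0,0],[0,0,-0.0274,0,0,0.2,0],[0,0,0,0,0,0.7,0],[0,0,0,0,0,0.7,0],[0,0,0,0,0,0.7,0],[0,0,0,0,0,0.7,0],[0,0,0,0,0,0.7,0],[0,0,0,0,0,0.47,0]]' 40 && python3 -m inch '[[0,0,0,0,0,0,0],[0,0,0,0,0,0,0]]'
python3 - <<'E'
from rig import r, grab_frame
from h import *
s=r.sense();print(s["eef_pos"],s["contact_force"])
f=grab_frame("wrist"); np.savez("pics/w6.npz",**f); cv2.imwrite("pics/w6.png",f["pixels"][:,:,::-1])
Q=cloud(f).reshape(-1,3); n=np.hypot(Q[:,0]-477,Q[:,1]+194)<32
p=Q[n&(Q[:,2]>165)&(Q[:,2]<182)]; print(len(p))
for s in (p[p[:,1]>p[:,1].mean()],p[p[:,1]<p[:,1].mean()]): print(len(s),s.min(0),s.max(0),np.median(s,0))
E
```

```text
clock: 9.75
eef_pos: [477.3, -192.5, 152.5]
tcp_rot: [3.141, -0.001, -3.054]
contact_force: [-0.6, 0.4, -0.6]
opening: 0.999
grasp_force: 0.0
clock: 9.92
eef_pos: [477.6, -193.0, 153.7]
tcp_rot: [3.141, -0.001, -3.055]
contact_force: [0.0, -0.2, 1.3]
opening: 1.002
grasp_force: 0.0
[ 477.55770768 -192.98920687  153.72016067] [ 0.01432483 -0.2295702   1.31402895]
1930
962 [ 467.59070812 -176.57743448  165.00128278] [ 483.86420813 -166.10686577  174.2562321 ] [ 473.58357324 -172.08964617  171.42396404]
968 [ 471.51540798 -223.51320081  165.0021686 ] [ 487.55852757 -212.87612835  173.98337193] [ 477.53207109 -217.73993684  171.51657246]
```

View pics/w6.png

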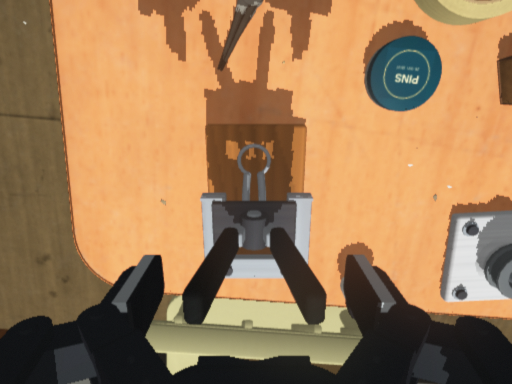

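Handles centred between the open fingers (mid 256 vs 254). Close.

```bash
python3 -m inch '[[0,0,0,0,0,0,0.3],[0,0,0,0,0,0,0.5],[0,0,0,0,0,0,0.7],[0,0,0,0,0,0,0.85],[0,0,0,0,0,0,0.85],[0,0,0,0,0,0,0.85],[0,0,0,0,0,0,0.85],[0,0,0,0,0,0,0.85]]' 40; python3 -c "
from rig import r
print(r.sense())"
```

```text
clock: 10.63
eef_pos: [478.3, -193.3, 155.6]
tcp_rot: [3.141, 0.002, -3.057]
contact_force: [-1.6, 8.7, 13.3]
opening: 0.329
grasp_force: 39.1
{'clock': 10.6333, 'qpos': array([-0.38807718,  0.30588134,  1.95384414,  0.0023988 ,  0.88047117,
       -2.04549001]), 'qvel': array([ 0.00052618, -0.00166198,  0.00070771,  0.00115684, -0.00343354,
       -0.00045721]), 'joint_efforts': array([-3.53865892e+00, -4.42296803e+01, -2.58340824e+01, -1.81807134e+00,
       -1.43121980e+00,  1.84678176e-02]), 'eef_pos': array([ 478.32590226, -193.28260782,  155.64109665]), 'tcp_rot': array([ 3.14058311e+00,  2.08674149e-03, -3.05650343e+00]), 'contact_force': array([-1.61009272,  8.65389051, 13.33696614]), 'wrist_torque': array([1.47354211, 0.16076386, 0.00596484]), 'grasp_force': 39.071096777915955, 'opening': 0.32932279111838075}
```

```bash
python3 -m inch '[[0,0,0,0,0,-0.15,0.85],[0,0,0,0,0,-0.15,0.85],[0,0,0,0,0,-0.15,0.85],[0,0,0,0,0,-0.1,0.85],[0,0,0,0,0,0,0.85],[0,0,0,0,0,0,0.85]]'
```

```text
clock: 11.13
eef_pos: [477.5, -194.2, 167.9]
tcp_rot: [-3.141, 0.0, -3.056]
contact_force: [0.1, 0.2, -2.6]
opening: 0.329
grasp_force: 40.4
```

```bash
python3 -m inch '[[0,0,0,0.3,0,0,0.85],[0,0,0,0.4,0,0,0.85],[0,0,0,0.4,0,0,0.85],[0,0,0,0.5,0,0,0.85],[0,0,0,0.5,0,0,0.85],[0,0,0,0.4,0,0,0.85],[0,0,0,0,0,0,0.85],[0,0,0,0,0,0,0.85]]'
python3 - <<'E'
from rig import r, grab_frame
from h import *
print(r.sense()["eef_pos"])
for n in("wrist","scene","side"):
    f=grab_frame(n); np.savez(f"pics/{n}7.npz",**f); cv2.imwrite(f"pics/{n}7.png",f["pixels"][:,:,::-1])
a=cv2.resize(cv2.imread("pics/wrist7.png"),(512,384)); b=cv2.resize(cv2.imread("pics/scene7.png")[180:340,230:370],(288,329))
b=cv2.copyMakeBorder(b,0,55,0,0,cv2.BORDER_CONSTANT); cv2.imwrite("pics/c7.png",np.hstack([a,b]))
E
```

```text
clock: 11.8
eef_pos: [414.8, -199.6, 168.0]
tcp_rot: [-3.141, 0.001, -3.057]
contact_force: [0.5, 0.1, -1.1]
opening: 0.323
grasp_force: 40.4
[ 414.78756434 -199.64352369  168.04307106]
```

View pics/c7.png

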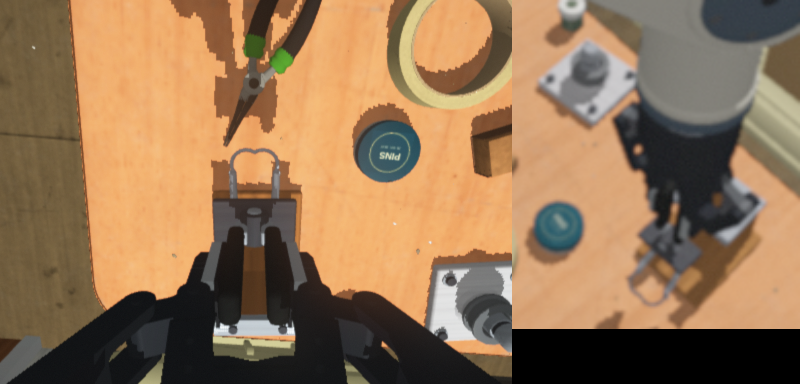

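Wrist view: pliers held, spread ring at (255,175) clear of the fork, guard at (255,205); the scene crop confirms they are out of the rack. Measure the ring relative to TCP, then lift.

```bash
python3 - <<'E'
from h import *
f=dict(np.load("pics/wrist7.npz")); W=cloud(f); im=f["pixels"].astype(int)
tcp=np.array([414.8,-199.6]); y=-3.056; tx=np.array([np.cos(y),np.sin(y)]); ty=np.array([np.sin(y),-np.cos(y)])
L=np.stack([(W[...,:2]-tcp)@tx,(W[...,:2]-tcp)@ty,W[...,2]],-1)
def rep(n,m):
    p=L[m]; print(n,len(p),np.percentile(p,[0,2,50,98,100],axis=0).round(1).tolist())
b=(abs(L[...,1])<32)&(L[...,0]>-5)&(L[...,0]<60)
rep("ring",b&(L[...,2]>33)&(L[...,2]<52))
rep("ring front",b&(L[...,2]>33)&(L[...,2]<52)&(L[...,0]>30))
m=b&(L[...,2]>85)&(L[...,2]<106)&(L[...,0]>-20); rep("guard",m)
p=L[m]; print(np.linalg.lstsq(np.c_[p[:,:2],np.ones(len(p))],p[:,2],rcond=None)[0])
h=(abs(L[...,1])<18)&(abs(L[...,0])<15)&(L[...,2]>182)&(L[...,2]<196); rep("handle tops",h)
p=L[b&(L[...,2]>33)&(L[...,2]<52)]
for lo in range(5,45,4):
    q=p[(p[:,0]>=lo)&(p[:,0]<lo+4)]
    if len(q): print(lo,len(q),q[:,1].min().round(1),q[:,1].max().round(1),np.median(q[:,2]).round(1))
E
python3 -m inch '[[0,0,0,0,0,-0.5,0.85],[0,0,0,0,0,-0.7,0.85],[0,0,0,0,0,-0.7,0.85],[0,0,0,0,0,-0.7,0.85],[0,0,0,0,0,-0.4,0.85],[0,0,0,0,0,0,0.85]]'
```

```text
ring 377 [[15.7, -21.8, 42.1], [16.9, -21.1, 42.7], [31.4, -1.7, 44.6], [38.1, 17.6, 51.8], [38.6, 18.3, 52.0]]
ring front 201 [[30.0, -19.9, 42.1], [30.7, -19.0, 42.5], [35.8, -1.7, 44.4], [38.4, 15.6, 45.6], [38.6, 16.5, 46.8]]
guard 1900 [[-5.0, -28.7, 96.2], [-4.0, -27.8, 97.8], [8.7, -1.7, 101.0], [15.2, 24.2, 102.6], [15.6, 25.2, 105.8]]
[-3.99138920e-02  8.15457517e-04  1.01206654e+02]
handle tops 2687 [[-10.7, -18.0, 182.0], [-7.8, -17.5, 182.7], [3.8, 4.5, 187.2], [12.5, 17.1, 194.2], [14.8, 18.0, 196.0]]
13 8 -21.3 17.8 51.7
17 83 -21.8 18.3 50.2
21 39 -21.0 17.4 44.7
25 34 -20.8 17.4 44.5
29 44 -20.7 17.3 44.2
33 110 -18.3 14.8 44.4
37 59 -14.3 10.8 44.5
clock: 12.45
eef_pos: [416.8, -199.9, 244.8]
tcp_rot: [-3.14, 0.003, -3.055]
contact_force: [-0.1, 0.3, -1.3]
opening: 0.325
grasp_force: 40.4
```

```bash
python3 -m inch '[[0,0,0,-0.3,0.5,0,0.85],[0,0,0,-0.5,0.8,0,0.85],[0,0,0,-0.5,0.8,0,0.85],[0,0,0,-0.5,0.8,0,0.85],[0,0,0,-0.5,0.8,0,0.85],[0,0,0,-0.5,0.8,0,0.85],[0,0,0,-0.5,0.8,0,0.85],[0,0,0,-0.5,0.8,0,0.85]]' && python3 -m inch '[[0,0,0,-0.6,0.8,0,0.85],[0,0,0,-0.6,0.8,0,0.85],[0,0,0,-0.6,0.8,0,0.85],[0,0,0,-0.3,0.5,0,0.85],[0,0,0,-0.12,0.35,0,0.85],[0,0,0,0,0,0,0.85],[0,0,0,0,0,0,0.85],[0,0,0,0,0,0,0.85]]'
cat > m.py <<'E'
from rig import r, grab_frame
from h import *
import sys
s=r.sense();tcp=s["eef_pos"];print(tcp)
f=grab_frame("wrist"); np.savez(f"pics/{sys.argv[1]}.npz",**f); cv2.imwrite(f"pics/{sys.argv[1]}.png",f["pixels"][:,:,::-1])
W=cloud(f); y=s["tcp_rot"][2]; tx=np.array([np.cos(y),np.sin(y)]); ty=np.array([np.sin(y),-np.cos(y)])
L=np.stack([(W[...,:2]-tcp[:2])@tx,(W[...,:2]-tcp[:2])@ty,W[...,2]],-1)
zr=tcp[2]-125.6
p=L[(abs(L[...,1])<28)&(L[...,0]>-5)&(L[...,0]<50)&(abs(L[...,2]-zr-1)<6)]
print("ring",len(p),p.min(0),p.max(0))
n=np.hypot(W[...,0]-526.5,W[...,1]-43)<30
for k,a,b in(("top",60,min(72,zr-7)),("roller",39,46)):
    p=L[n&(L[...,2]>a)&(L[...,2]<b)]
    if len(p): print(k,len(p),p.min(0),p.max(0),circ(p[:,:2])[0])
    # same by pixel rays not needed
E
python3 m.py w8
```

```text
clock: 13.12
eef_pos: [496.9, -38.1, 241.5]
tcp_rot: [3.141, -0.001, -3.055]
contact_force: [0.4, -0.8, -1.0]
opening: 0.328
grasp_force: 40.4
clock: 13.78
eef_pos: [544.4, 45.5, 242.5]
tcp_rot: [-3.141, -0.001, -3.056]
contact_force: [0.5, 0.2, -2.5]
opening: 0.328
grasp_force: 40.4
[544.43096725  45.54550974 242.46598042]
ring 317 [ 18.20013732 -21.73874045 116.32028616] [ 38.82722043  18.31945201 123.59199839]
top 378 [  6.79933565 -12.39186484  61.40770439] [29.31286808  8.94177671 70.69613433] [17.68593643 -1.74101332]
roller 900 [ -5.09232477 -25.58133999  39.77418245] [41.91548817 21.02020149 45.70579421] [18.21392625 -2.00555131]
```

View pics/w8.png

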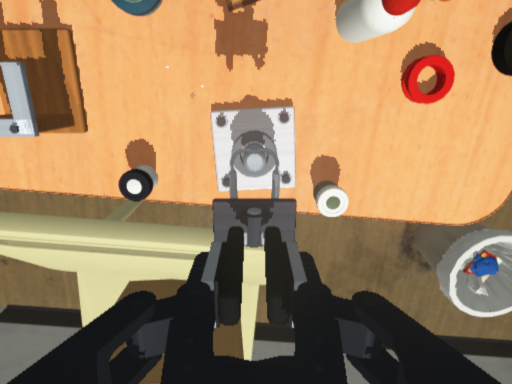

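Wrist view: ring encircles the axle tip in projection (axle (255,160), ring arc (255,140)), both pots clear. Shift 2.6 mm outward and descend to the axle's end.

```bash
python3 -m inch '[[0,0,0,-0.1,0,0.2,0.85],[0,0,0,0,0,0.4,0.85],[0,0,0,0,0,0.4,0.85],[0,0,0,0,0,0.4,0.85],[0,0,0,0,0,0.3,0.85],[0,0,0,0,0,0.1,0.85],[0,0,0,0,0,0,0.85],[0,0,0,0,0,0,0.85]]'; python3 m.py w9
```

```text
clock: 14.5
eef_pos: [547.7, 46.6, 197.6]
tcp_rot: [-3.142, -0.0, -3.056]
contact_force: [0.5, 0.8, -1.0]
opening: 0.324
grasp_force: 40.4
[547.70905718  46.62657232 197.63880678]
ring 657 [ 12.78347439 -21.64240922  67.0490155 ] [38.90791804 18.27153213 79.02594277]
top 112 [ 10.2674212  -13.26748345  60.02525696] [32.40176187  8.33903251 65.02257459] [21.30958718 -2.35106509]
roller 1046 [ -1.86444684 -25.95884794  39.02470589] [44.96103235 20.81265401 45.78129221] [21.89599055 -2.8681639 ]
```

Run:
```python
import cv2
im=cv2.imread("pics/w9.png"); cv2.imwrite("pics/w9c.png",cv2.resize(im[80:240,170:340],(680,600),interpolation=cv2.INTER_CUBIC))
```

```text
(no output)
```

View pics/w9c.png

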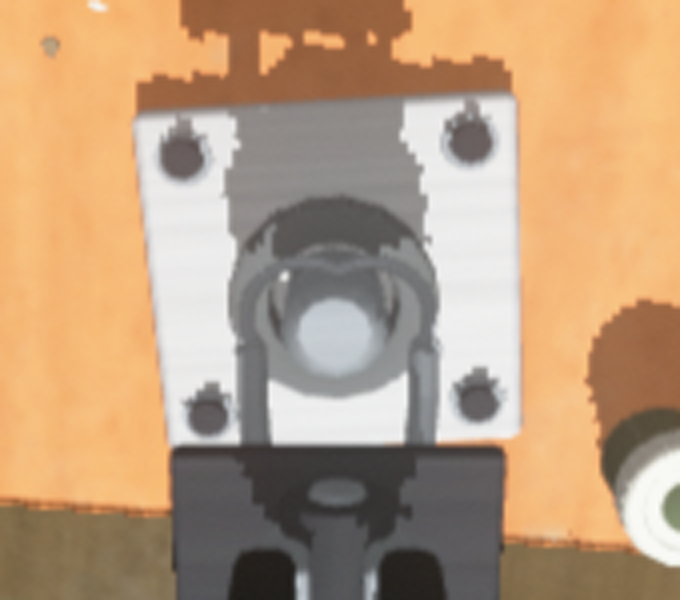

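Ring encircles the axle tip (tip at (337,337) in crop; ring spans 232–438, centre 335; front inner edge 270, i.e. ~3 mm front clearance). Nudge 1 mm toward the robot and slide down.

```bash
python3 -m inch '[[0,0,0,0.035,0,0.1,0.85],[0,0,0,0,0,0.2,0.85],[0,0,0,0,0,0.2,0.85],[0,0,0,0,0,0.1,0.85],[0,0,0,0,0,0,0.85],[0,0,0,0,0,0,0.85]]'
```

```text
clock: 15.05
eef_pos: [546.6, 46.5, 182.5]
tcp_rot: [-3.142, -0.001, -3.056]
contact_force: [-0.4, -0.2, -2.4]
opening: 0.323
grasp_force: 40.4
```

```bash
python3 -m inch '[[0,0,0,0,0,0.12,0.85],[0,0,0,0,0,0.12,0.85],[0,0,0,0,0,0.06,0.85],[0,0,0,0,0,0,0.85],[0,0,0,0,0,0,0.85]]'; python3 m.py w10
python3 - <<'E'
from h import *
f=dict(np.load("pics/w10.npz")); im=f["pixels"][:,:,::-1]; cv2.imwrite("pics/w10c.png",cv2.resize(im[80:240,170:340],(680,600),interpolation=cv2.INTER_CUBIC))
E
```

```text
clock: 15.47
eef_pos: [546.7, 46.5, 175.1]
tcp_rot: [-3.142, -0.0, -3.056]
contact_force: [0.6, -0.6, -0.9]
opening: 0.325
grasp_force: 40.4
[546.70477238  46.50655713 175.1412839 ]
ring 386 [  3.26300683 -21.67491732  44.54255903] [43.23317972 18.31524781 56.49149641]
roller 1025 [ -2.77687816 -25.69633469  39.40440817] [44.39647432 20.88920075 45.83483968] [20.87168694 -3.08264716]
```

View pics/w10c.png

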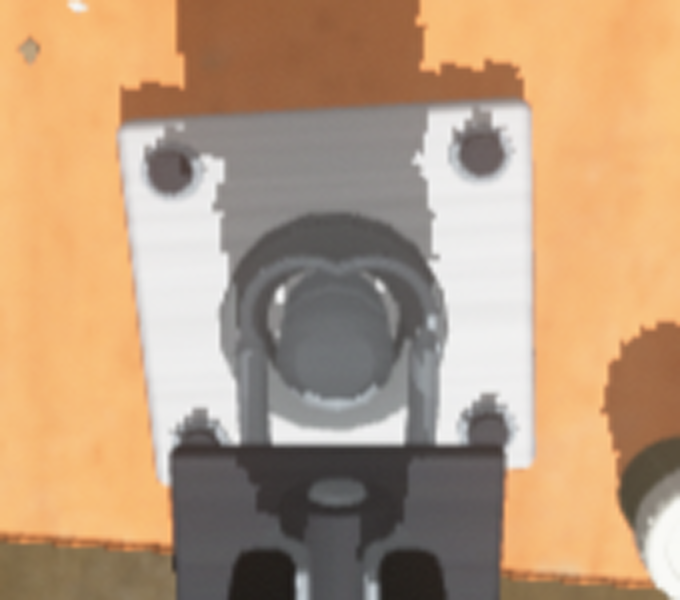

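Ring is down around the axle, centred laterally (ring mid 338, axle 335), clear front and sides; forces ~0. Check ring height against roller top, in the same frame.

Run:
```python
from h import *
for n,tcp in(("w10",(546.7,46.5,175.1)),("w8",(544.4,45.5,242.5))):
    f=dict(np.load(f"pics/{n}.npz")); W=cloud(f); y=-3.056
    tx=np.array([np.cos(y),np.sin(y)]); ty=np.array([np.sin(y),-np.cos(y)])
    L=np.stack([(W[...,:2]-tcp[:2])@tx,(W[...,:2]-tcp[:2])@ty,W[...,2]],-1)
    zr=tcp[2]-125.6
    b=(abs(abs(L[...,1]+1.7)-18)<2.5)&(L[...,0]>24)&(L[...,0]<32)&(abs(L[...,2]-zr)<4.5)
    print(n,"expected mid",zr,"ring wire z pct",np.percentile(L[b][:,2],[10,50,90]).round(2),b.sum())
    r=(np.hypot(W[...,0]-526.5,W[...,1]-42.4)<24)&(abs(W[...,2]-42.5)<2.5); print(" roller top",np.median(W[r][:,2]).round(2),r.sum())
```

```text
w10 expected mid 49.5 ring wire z pct [50.73 51.52 52.07] 70
 roller top 42.64 1004
w8 expected mid 116.9 ring wire z pct [118.2  119.09 119.9 ] 72
 roller top 42.67 888
```

Ring mid ≈ 49.5 mm (groove at 49), roller top at 42: good. Handing in.

```bash
python3 -m inch '[[0,0,0,0,0,0,0.85],[0,0,0,0,0,0,0.85],[0,0,0,0,0,0,0.85]]'; python3 -c "
from rig import r
print(r.sign_off())"
```

```text
clock: 15.77
eef_pos: [546.9, 46.5, 175.4]
tcp_rot: [-3.142, 0.0, -3.056]
contact_force: [-0.2, -0.2, -1.2]
opening: 0.325
grasp_force: 40.4
the job is handed in; nothing more can be done
None
```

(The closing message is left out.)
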